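# Find the release notch behind a clamping fixture and press the key in it

### The job

Release the bench clamping fixture: run a shut fingertip along the far edge of its fence, the side turned away from the robot, to feel for the hidden notch, and push the release key inside the notch fully home, towards the fence, so that the clamp bar rises off the steel strip; then move clear. Do not grasp or lift anything, do not push or pry the clamp bar itself, and leave the strip and the loose parts round the fixture where they are.

Things in the scene. Friction and masses are not known exactly. Their poses are not given: they have to be found in the camera images.
- fixture: Clamping fixture, fixed to the bench. Origin: on the bench under the middle of its far edge; x points away from the robot, square to that edge, y along it, z up. Base plate 185 x 300 x 10 mm, x = -185 to 0 mm. Grey upright fence 300 mm long, x = -35 to -15 mm, top 72 mm above the bench. The ledge with the far edge stands behind it, x = -15 to 0 mm.
- far_edge (a point): Middle of the far edge's flat vertical face (fixture x = 0), 27 mm above the bench; axes as the fixture's. The aluminium ledge is 10 to 45 mm above the bench, y = -150 to +150 mm; beyond it the bench is free for 60 mm. One notch interrupts the face; its place is not told: its middle is at y = -96, -48, 0, 48 or 96 mm. The bottom of the notch is 13 mm above the bench.
- edge_end (a point): Middle of the face of the edge's +y end block (y = 135 mm, 27 mm above the bench); axes as the fixture's. This block and the one at y = -135 mm, 30 mm long each, are always solid. The notch is 48 mm long, open upward and to the far side; in it the key's face (46 mm long, 15 to 44 mm above the bench) stands 5 mm back from the edge's face.
- release_key (a joint): Travel of the release key in m: 0 = out (as at the start), 0.006 = fully in (its face 11 mm behind the edge's face, 4 mm short of the fence, so an upright finger fits). It needs about 10 N along the fixture's -x, has no return spring and stays where it is left. It lifts the clamp bar by 1.5 times its travel.
- clamp_bar: Aluminium clamp bar, 22 x 262 x 12 mm, lying along the fixture's y on two posts at x = -100 mm on the near side of the fence, across the strip. Origin: middle of its underside, 13.3 mm above the bench when closed, 22 mm when released. Driven only by the release key; not to be touched.
- strip: Rusty flat steel bar with a bolt through one end, 21 x 122 x 14 mm, loose, lying on the base plate under the clamp bar. Origin: middle of its underside, its y along its length. Leave it there.
- pack: Small printed cardboard pack of fixings, 50 x 62 x 45 mm, loose beside the +y end of the fixture. Origin: middle of its underside. Leave alone.
- nut: Flanged nut, 28 x 28 x 16 mm, loose beside the -y end of the fixture. Origin: middle of its underside. Leave alone.
- bolt: Long hexagon bolt with a nut, 22 x 90 x 20 mm, lying loose 110 to 140 mm beyond the far edge. Origin: middle of its underside. Leave alone.
- pipe_coupler: Short grey pipe coupler, 52 x 37 x 37 mm, lying loose beside the +y end of the fixture. Origin: middle of its underside. Leave alone.
Mind the look-alikes: they are no part of the job. What is shaped like the strip but purple or red is not meant.

How it is judged (in metres and radians):
At the end, for the whole second after the job is handed in: The release key is pushed in at least 4.8 of its 6 mm and stays there, the clamp bar's underside stands more than 19 mm above the bench, the strip lies still within 12 mm of where it was and the loose parts within 30 mm (value of joint release_key above 0.0048 m and z of clamp_bar in the frame of fixture above 0.019 m and distance of strip from where it was at the start of the episode below 0.012 m and distance of each of pack, nut, bolt, pipe_coupler from where it was at the start of the episode below 0.03 m and linear speed of strip below 0.01 m/s); the robot touches nothing.
It fails at once if the clamp bar is pushed or pried with the robot (more than 3 N) (contact force between any of the fingers, the arm and clamp_bar above 3 N).
It fails at once if the strip is pulled (more than 15 mm) or lifted (distance of strip from where it was at the start of the episode above 0.015 m or z of strip in the frame of fixture above 0.022 m).
It fails at once if a loose part is shoved away or lifted (more than 40 mm) (distance of any of pack, nut, bolt, pipe_coupler from where it was at the start of the episode above 0.04 m).
It also fails if it takes over 51 s, if anything falls off the work surface, if the arm or the gripper's body presses on something with over 40 N, if the wrist force passes 120 N, or if a joint passes its speed limit or range.

### The arm

A 7-joint arm with a two-finger parallel gripper is mounted at the origin on a cart in front of the work surface, level with it; the furniture and walls round the work are solid. World frame = base frame: x ahead of the robot, y to its left, z up, the work surface at z = 0. Lengths are in m, angles in degrees, forces in N, time in s.
With the tool pointing down it reaches from about 0.425 to 0.875 m from the base axis. Payload 4.7 kg.
Tool frame: the origin (TCP) lies on the front face of the gripper's body, between the roots of the fingers; the fingertips stand 70 mm ahead of it and the grasp point (between the pads) lies 51 mm ahead of it; z points along the fingers, y is the direction in which the jaws open and shut (so a half turn about z gives the same grasp; the last joint's range is limited). The gripper opens to 87 mm and grips with 3 to 60 N. Pads are 19 mm wide; open, the fingers measure 117 mm over their backs; the gripper's body (75 mm by 190 mm) begins 51 mm behind the grasp point.
Start: joints at [-69.895, 18.392, -4.016, 83.108, 1.295, 78.541, -3.26], TCP at [0.215, 0.613, 0.292] pointing down, gripper open.
Joint ranges: [-163.93, 163.93], [-17.29, 119.83], [-79.2, 71.16], [3.27, 140.29], [-89.18, 269.18], [5.43, 117.66], [-154.24, 154.24]. Speed limits (degrees/s): [147.25, 147.25, 180, 180, 180, 180, 180].

### API

Orientations are given as [roll, pitch, yaw] about the fixed x, y, z axes, in that order (R = Rz(yaw) Ry(pitch) Rx(roll)).
In Python, from cell import env gives the robot as it stands.
- The arm moves only by the tool drive_tool, never from a script. Its argument "commands" is a list of rows, each a list of 7 numbers: the shift along the tool's x, y, z in cm, then the turn, a rotation vector about the tool's x, y, z in degrees, then the opening, from 0 (shut) to 1 (fully open). In form: [[tx, ty, tz, rx, ry, rz, hand], ...]. A call has 1 to 20 rows; each row shifts and turns the commanded pose from where the row before left it, along the tool's axes as they then stand; what a row does not reach is not made up. A row lasts 1/12 s, in which the tool goes at most 41.7 mm and 7.16 degrees, less where a joint would pass 70% of its speed; a pose out of reach is approached as far as the arm can. A call is refused whole if a number of a shift passes 4.17 or a number of a turn 7.16, either way. A call with a gripper value outside its range is refused whole. The fingers move at their own pace and stop on an object; "force" is the grip in N (left out, the last holds). Time passes only in rows, so rows that do not move let the fingers close. It gives the time, the measured TCP pose, the force and the opening at its end, in the units of the state.
- env.get_obs(): the state, without advancing time (a new reading comes with each control period).
- env.read_camera(name): name is "scene" or "side" or "wrist"; returns a dict with "img" (384x512x3 uint8, blue, green, red), "mtx" (3x3 intrinsics, pixels), "pose" (4x4, takes a point from camera to world coordinates). Camera axes: x right, y down, z forward; pixel columns grow to the right and rows downward; lengths in m; the calibration is good to about 2 mm. A picture is of the moment at which its call begins. There is no depth.
- env.sign_off(): hands the job in, once; it reports no verdict.
The state is a dict: "time_s": time; "qpos": joint angles; "joint_velocities": joint speeds; "effort": joint torques, N m; "tool_pos": TCP position; "tool_rot": TCP orientation; "force": force on the tool from outside, world axes, zero at the start; "wrist_torque": the same for the moment, N m; "grip_width": finger opening in m.
Only numpy, scipy, OpenCV 4.12 (cv2) and the standard library are available. Lean on these libraries where they do the work, as an engineer would, in place of code of your own. Each camera call takes 0.05 s, during which the arm holds its last target.

## Working session

There is one attempt and no reset: what is moved stays moved. The work goes in short steps, Python scripts to look and compute and a tool call to move; the robot and the scene stay as the last step left them, time stands still between calls to the robot, and variables do not carry over. Pictures are saved under pics/ and viewed, and the job is handed in when it is done.

Besides the shell and the picture viewer there is one more tool, called by a JSON object that holds its "method" and its "body". drive_tool: Moves the arm, as the interface text tells. Its arguments: {"type":"object","properties":{"commands":{"type":"array"},"force":{"type":"number"}},"required":["commands"]}

```bash
ls; mkdir -p pics; python3 - <<'E'
from cell import env
import cv2
o=env.get_obs();print(o)
for n in("scene","side","wrist"):
    c=env.read_camera(n);cv2.imwrite(f"pics/{n}0.png",c["img"]);print(n,c["mtx"].tolist(),c["pose"].round(4).tolist())
E
```

```text
pics
{'time_s': 0.0, 'qpos': array([-69.89471629,  18.43828587,  -4.01598936,  83.17470165,
         1.29730446,  78.54007095,  -3.25970717]), 'joint_velocities': array([ 0.06453602,  0.05036671, -0.03302885,  0.03188487,  0.01893842,
        0.017677  , -0.01703864]), 'effort': array([ 4.18418017e-05, -4.91277552e+01, -4.03557736e-01, -3.12530959e+01,
       -6.37645600e-02,  4.38608578e-02,  1.74302277e-04]), 'tool_pos': array([0.21471707, 0.61307065, 0.29117198]), 'tool_rot': array([-1.79892314e+02,  7.83166284e-03,  1.60705656e+02]), 'force': array([ 0.05897615, -0.41902736, -0.13212328]), 'wrist_torque': array([0.01559316, 0.00966752, 0.03364812]), 'grip_width': 0.0868589022217548}
scene [[445.0455609201214, 0.0, 254.52213811581032], [0.0, 445.0455609201214, 191.44808216193172], [0.0, 0.0, 1.0]] [[0.7017, -0.4306, 0.5676, -0.1664], [-0.7124, -0.4146, 0.5662, -0.5855], [-0.0084, -0.8017, -0.5977, 0.7916], [0.0, 0.0, 0.0, 1.0]]
side [[434.32281916074004, 0.0, 252.45399206498752], [0.0, 434.32281916074004, 179.28069101558498], [0.0, 0.0, 1.0]] [[0.9978, 0.0535, -0.0392, 0.5791], [0.0639, -0.6162, 0.785, -0.8413], [0.0178, -0.7858, -0.6182, 0.8211], [0.0, 0.0, 0.0, 1.0]]
wrist [[333.93533730002474, 0.0, 257.5646645056607], [0.0, 333.93533730002474, 192.77420310949753], [0.0, 0.0, 1.0]] [[0.3306, 0.8993, 0.2864, 0.136], [0.9438, -0.3141, -0.1033, 0.6408], [-0.0029, 0.3044, -0.9525, 0.3843], [0.0, 0.0, 0.0, 1.0]]
```

View pics/scene0.png

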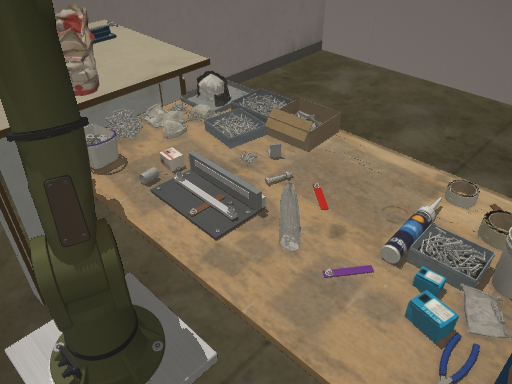

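View pics/side0.png

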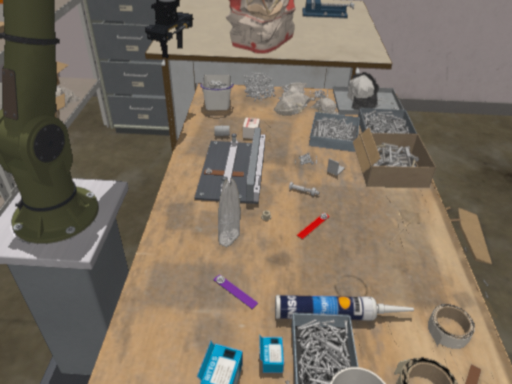

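View pics/wrist0.png

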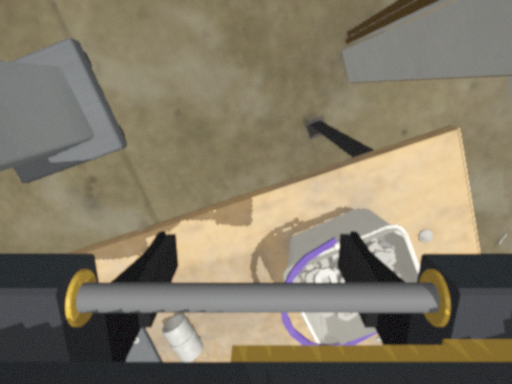

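```bash
python3 - <<'E'
import cv2
a=cv2.imread("pics/scene0.png")[135:260,130:340];b=cv2.imread("pics/side0.png")[110:250,180:350]
cv2.imwrite("pics/sc_c.png",cv2.resize(a,None,fx=3.8,fy=3.8,interpolation=2));cv2.imwrite("pics/si_c.png",cv2.resize(b,None,fx=4,fy=4,interpolation=2))
E
```

```text
(no output)
```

View pics/sc_c.png

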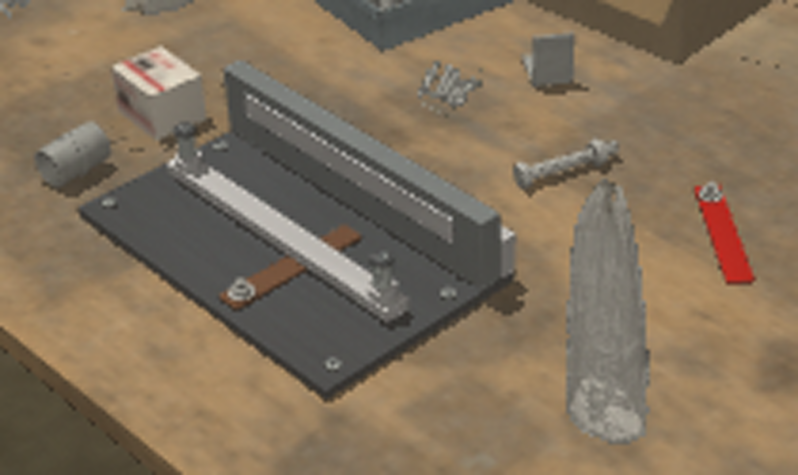

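View pics/si_c.png

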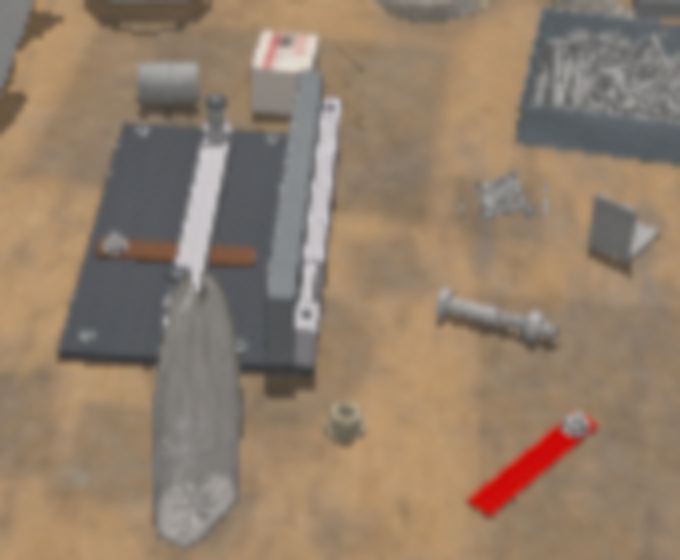

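```bash
cat > h.py <<'E'
import numpy as np
C={'scene':([[445.0455609201214,0,254.52213811581032],[0,445.0455609201214,191.44808216193172],[0,0,1]],[[0.7017,-0.4306,0.5676,-0.1664],[-0.7124,-0.4146,0.5662,-0.5855],[-0.0084,-0.8017,-0.5977,0.7916]]),
'side':([[434.32281916074004,0,252.45399206498752],[0,434.32281916074004,179.28069101558498],[0,0,1]],[[0.9978,0.0535,-0.0392,0.5791],[0.0639,-0.6162,0.785,-0.8413],[0.0178,-0.7858,-0.6182,0.8211]])}
def ray(n,p):
    K,P=map(np.array,C[n]);d=P[:,:3]@np.linalg.inv(K)@[p[0],p[1],1];return P[:,3],d/np.linalg.norm(d)
def sc(p):return (130+p[0]/3.8-.4,135+p[1]/3.8-.4)
def si(p):return (180+p[0]/4-.4,110+p[1]/4-.4)
def plane(n,p,z):
    o,d=ray(n,p);return o+d*(z-o[2])/d[2]
def tri(p,q,n='scene',m='side'):
    o1,d1=ray(n,p);o2,d2=ray(m,q)
    A=np.c_[d1,-d2];t=np.linalg.lstsq(A,o2-o1,rcond=None)[0]
    a,b=o1+d1*t[0],o2+d2*t[1];return ((a+b)/2).round(4),round(np.linalg.norm(a-b),4)
E
python3 - <<'E'
from h import *
print('near-',tri(sc((325,395)),si((62,352))),'near+',tri(sc((82,212)),si((125,125))))
print('fence top -y near',tri(sc((497,220)),si((270,297))))
print('fence top +y near corner', tri(sc((230,62)),si((303,72))))
print('ledge -y end far top',tri(sc((514,230)),si((318,307))))
print('far- plate corner', tri(sc((505,275)),si((313,372))))
print('obj bottom',tri(sc((605,435)),si((187,540))),'top',tri(sc((607,185)),si((190,278))))
print('bolt ends',tri(sc((525,178)),si((445,300))),tri(sc((605,152)),si((542,328))))
for n,p in(('near-',(62,352)),('near+',(125,125)),('far-',(315,370))):print(n,plane('side',si(p),.01 if n!='x' else 0).round(4))
for n,p in(('near-',(325,395)),('near+',(82,212)),('far-',(510,278))):print(n,plane('scene',sc(p),.01).round(4))
print('nut',plane('side',si((345,435)),0).round(3))
E
```

```text
near- (array([0.3677, 0.0953, 0.0023]), np.float64(0.0048)) near+ (array([0.3725, 0.3884, 0.0057]), np.float64(0.0056))
fence top -y near (array([0.5186, 0.0764, 0.0797]), np.float64(0.0031))
fence top +y near corner (array([0.5239, 0.3802, 0.0758]), np.float64(0.0014))
ledge -y end far top (array([0.5497, 0.0917, 0.0531]), np.float64(0.0152))
far- plate corner (array([ 0.5493,  0.0969, -0.0013]), np.float64(0.0007))
obj bottom (array([ 0.4769, -0.066 , -0.0076]), np.float64(0.0024)) top (array([ 0.4803, -0.0531,  0.1946]), np.float64(0.0037))
bolt ends (array([0.6424, 0.1657, 0.0111]), np.float64(0.0076)) (array([0.7134, 0.1423, 0.0104]), np.float64(0.0045))
near- [0.3698 0.09   0.01  ]
near+ [0.3735 0.3869 0.01  ]
far- [0.551  0.0858 0.01  ]
near- [0.3608 0.0856 0.01  ]
near+ [0.3676 0.3787 0.01  ]
far- [0.5395 0.0826 0.01  ]
nut [0.575 0.031 0.   ]
```

{"method": "drive_tool", "body": {"commands": [[-3.3,-1.45,0,0,0,0,0],[-3.3,-1.45,0,0,0,0,0],[-3.3,-1.45,0,0,0,0,0],[-3.3,-1.45,0,0,0,0,0],[-3.3,-1.45,0,0,0,0,0],[-3.3,-1.45,0,0,0,0,0],[-3.3,-1.45,0,0,0,0,0],[-3.3,-1.45,0,0,0,0,0],[-3.3,-1.45,0,0,0,0,0],[-3.3,-1.45,0,0,0,0,0],[-3.3,-1.45,0,0,0,0,0],[-3.3,-1.45,0,0,0,0,0],[-3.3,-1.45,0,0,0,0,0],[-3.3,-1.45,0,0,0,0,0],[-3.3,-1.45,0,0,0,0,0]]}}

```text
time_s: 1.4
tool_pos: [0.611, 0.2433, 0.292]
tool_rot: [-180.0, -0.0, 160.7]
force: [0.0, -0.0, 0.1]
grip_width: 0.0017
```

{"method": "drive_tool", "body": {"commands": [[0,0,0,0,0,6.8,0],[0,0,0,0,0,6.8,0],[0,0,0,0,0,6.8,0],[0,0,0,0,0,6.8,0],[0,0,0,0,0,6.8,0],[0,0,0,0,0,6.8,0],[0,0,0,0,0,6.8,0],[0,0,0,0,0,6.8,0],[0,0,0,0,0,6.8,0],[0,0,0,0,0,6.8,0],[0,0,0,0,0,6.8,0],[0,0,0,0,0,6.8,0]]}}

```text
time_s: 2.4
tool_pos: [0.6099, 0.2447, 0.2918]
tool_rot: [-180.0, 0.0, 78.8]
force: [-0.4, -0.1, -0.4]
grip_width: 0.0007
```

{"method": "drive_tool", "body": {"commands": [[0,0,0,0,0,6.7,0],[0,0,0,0,0,6.7,0],[0,0,0,0,0,6.7,0],[0,0,0,0,0,6.7,0],[0,0,0,0,0,6.7,0],[0,0,0,0,0,6.7,0],[0,0,0,0,0,6.7,0],[0,0,0,0,0,6.7,0],[0,0,0,0,0,6.7,0],[0,0,0,0,0,6.7,0],[0,0,0,0,0,6.7,0],[0,0,0,0,0,6.7,0],[0,0,0,0,0,0,0]]}}

```text
time_s: 3.48
tool_pos: [0.6099, 0.2447, 0.2918]
tool_rot: [180.0, 0.0, -1.5]
force: [0.6, -0.3, 0.9]
grip_width: 0.0004
```

```bash
python3 - <<'E'
from cell import env
import cv2
o=env.get_obs();print(o['qpos'].round(1),o['tool_rot'])
for n in("wrist","side"):
    c=env.read_camera(n);cv2.imwrite(f"pics/{n}1.png",c["img"]);print(n,c["mtx"].tolist(),c["pose"].round(4).tolist())
    if n=="wrist": cv2.imwrite("pics/wrist1b.png",cv2.resize(c["img"],(800,600),interpolation=2))
E
```

```text
[ -52.8   22.    38.    83.3  -13.6   79.4 -105.8] [ 1.79963900e+02  3.41078490e-02 -1.45493259e+00]
wrist [[333.93533730002474, 0.0, 257.5646645056607], [0.0, 333.93533730002474, 192.77420310949753], [0.0, 0.0, 1.0]] [[-0.0256, -0.9524, -0.3037, 0.6944], [-0.9997, 0.025, 0.0059, 0.2424], [0.002, 0.3038, -0.9527, 0.3848], [0.0, 0.0, 0.0, 1.0]]
side [[434.32281916074004, 0.0, 252.45399206498752], [0.0, 434.32281916074004, 179.28069101558498], [0.0, 0.0, 1.0]] [[0.9978, 0.0535, -0.0392, 0.5791], [0.0639, -0.6162, 0.785, -0.8413], [0.0178, -0.7858, -0.6182, 0.8211], [0.0, 0.0, 0.0, 1.0]]
```

View pics/wrist1b.png

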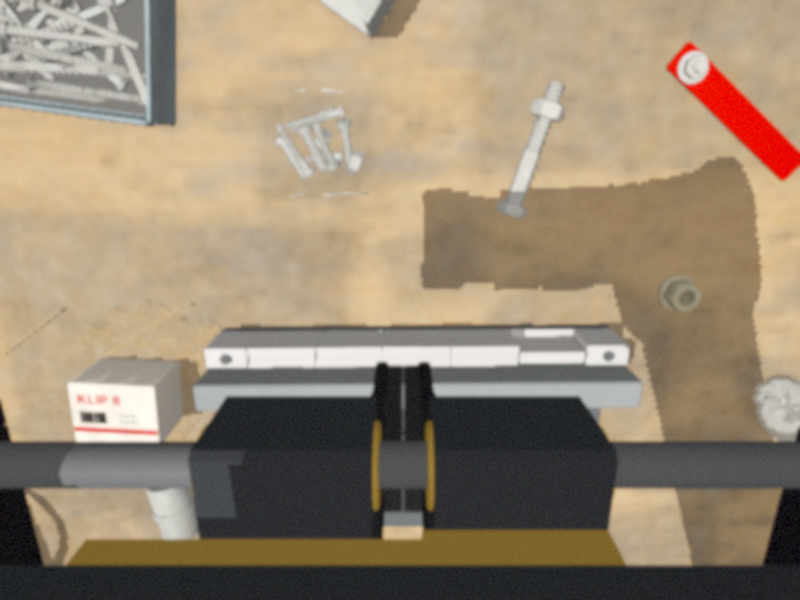

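```bash
python3 - <<'E'
import cv2
b=cv2.imread("pics/wrist1.png")[200:245,120:415]
cv2.imwrite("pics/w1c.png",cv2.resize(b,None,fx=2.7,fy=8,interpolation=2))
b=cv2.imread("pics/wrist1.png")[200:245,315:415]
cv2.imwrite("pics/w1d.png",cv2.resize(b,None,fx=8,fy=8,interpolation=2))
b=cv2.imread("pics/wrist1.png")[200:245,120:220]
cv2.imwrite("pics/w1e.png",cv2.resize(b,None,fx=8,fy=8,interpolation=2))
E
```

```text
(no output)
```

View pics/w1d.png

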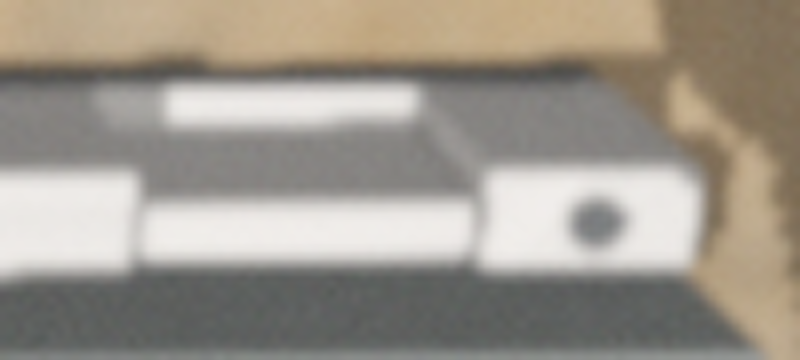

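View pics/w1e.png

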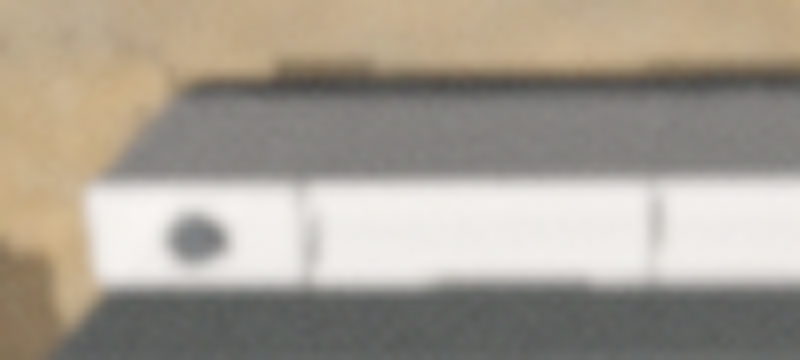

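```bash
python3 - <<'E'
import h
from h import *
from cell import env
o=env.get_obs()
P=[[-0.0256,-0.9524,-0.3037,0.6944],[-0.9997,0.025,0.0059,0.2424],[0.002,0.3038,-0.9527,0.3848]]
h.C['wrist']=([[333.93533730002474,0,257.5646645056607],[0,333.93533730002474,192.77420310949753],[0,0,1]],P)
R=plane('wrist',(402.3,220.0),.045);L=plane('wrist',(130.2,222.1),.045)
print(R,L,np.linalg.norm(R-L)); y=(L-R)/np.linalg.norm(L-R);m=(L+R)/2
print('yaw',np.degrees(np.arctan2(-y[0],y[1])),'mid',m)
for u,v in((332.1,221),(374.3,220.2)):
    p=plane('wrist',(u,v),.045);print('notch wall',p,(p-m)@y)
print('target',m-.096*y)
# height check via side view: ledge -y top far corner, +y
print(tri((402.3,220.0),si((318,307)),'wrist','side'),tri((130.2,222.1),si((340,103)),'wrist','side'))
E
```

```text
[0.55055583 0.08649321 0.045     ] [0.55596436 0.38516629 0.045     ] 0.2987220432559457
yaw -1.0374282608138488 mid [0.55326009 0.23582975 0.045     ]
notch wall [0.55140754 0.16350867 0.045     ] -0.07234277109512931
notch wall [0.55113133 0.11722086 0.045     ] -0.11862799707477502
target [0.55152196 0.13984549 0.045     ]
(array([0.5539, 0.0935, 0.0599]), np.float64(0.0056)) (array([0.5551, 0.386 , 0.0431]), np.float64(0.0002))
```

{"method": "drive_tool", "body": {"commands": [[-0.5,2.5,0,0,0,-0.5,0],[-0.5,2.4,0,0,0,0,0],[0,0,2.5,0,0,0,0],[0,0,2.5,0,0,0,0],[0,0,2.5,0,0,0,0],[0,0,2.5,0,0,0,0],[0,0,2.5,0,0,0,0],[0,0,2.5,0,0,0,0],[0,0,2,0,0,0,0],[0,0,1.7,0,0,0,0],[0,0,1,0,0,0,0],[0,0,0,0,0,0,0],[0,0,0,0,0,0,0]]}}

```text
time_s: 4.67
tool_pos: [0.5993, 0.1958, 0.0953]
tool_rot: [180.0, 0.0, -0.7]
force: [0.2, -0.4, 0.7]
grip_width: 0.0007
```

```bash
python3 - <<'E'
from cell import env
import cv2
o=env.get_obs();print(o['tool_pos'],o['tool_rot'],o['force'])
c=env.read_camera("wrist");cv2.imwrite("pics/wrist2.png",c["img"])
E
```

```text
[0.59932848 0.19580705 0.09533707] [ 1.79990130e+02  1.33181499e-02 -7.31161870e-01] [ 0.1894457  -0.44675167  0.7195831 ]
```

View pics/wrist2.png

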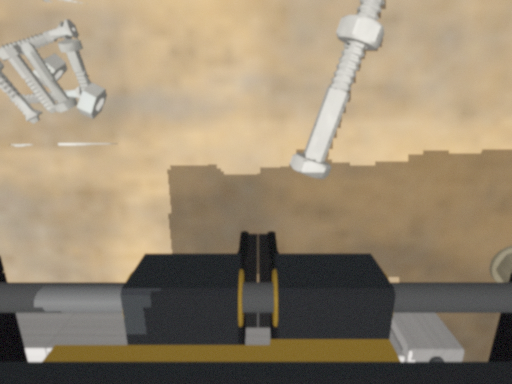

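{"method": "drive_tool", "body": {"commands": [[-1,0,0,0,0,0,0],[-1,0,0,0,0,0,0],[-1,0,0,0,0,0,0],[-0.2,0,0,0,0,0,0],[-0.1,0,0,0,0,0,0],[-0.1,0,0,0,0,0,0],[-0.1,0,0,0,0,0,0],[0,0,0,0,0,0,0]]}}

```text
time_s: 5.38
tool_pos: [0.5644, 0.1964, 0.0954]
tool_rot: [-180.0, -0.0, -0.8]
force: [-0.5, -0.1, -0.5]
grip_width: 0.0001
```

{"method": "drive_tool", "body": {"commands": [[-0.1,0,0,0,0,0,0],[-0.1,0,0,0,0,0,0],[0,0,0,0,0,0,0]]}}

```text
time_s: 5.63
tool_pos: [0.5625, 0.1962, 0.0953]
tool_rot: [180.0, -0.0, -0.8]
force: [1.0, -0.2, -0.2]
grip_width: 0.0005
```

{"method": "drive_tool", "body": {"commands": [[-0.1,0,0,0,0,0,0],[0,0,0,0,0,0,0]]}}

```text
time_s: 5.8
tool_pos: [0.5623, 0.1962, 0.0955]
tool_rot: [-180.0, -0.2, -0.8]
force: [4.3, 0.3, -2.3]
grip_width: 0.0004
```

{"method": "drive_tool", "body": {"commands": [[-0.1,0,0,0,0,0,0],[0,0,0,0,0,0,0]]}}

```text
time_s: 5.97
tool_pos: [0.5621, 0.1962, 0.0956]
tool_rot: [-180.0, -0.3, -0.8]
force: [6.4, -0.3, -5.5]
grip_width: 0.0005
```

{"method": "drive_tool", "body": {"commands": [[0,0.5,0,0,0,0,0],[0,0.5,0,0,0,0,0],[0,0.5,0,0,0,0,0],[0,0.5,0,0,0,0,0],[0,0,0,0,0,0,0]]}}

```text
time_s: 6.38
tool_pos: [0.5618, 0.1763, 0.0964]
tool_rot: [-179.9, -0.2, -0.9]
force: [5.3, -0.6, 2.3]
grip_width: 0.0004
```

{"method": "drive_tool", "body": {"commands": [[0,0.5,0,0,0,0,0],[0,0.5,0,0,0,0,0],[0,0.5,0,0,0,0,0],[0,0.5,0,0,0,0,0],[0,0,0,0,0,0,0]]}}

```text
time_s: 6.8
tool_pos: [0.5614, 0.1568, 0.0963]
tool_rot: [-179.9, -0.2, -0.8]
force: [5.5, 1.5, 1.0]
grip_width: 0.0003
```

{"method": "drive_tool", "body": {"commands": [[0,0.5,0,0,0,0,0],[0,0.5,0,0,0,0,0],[0,0.5,0,0,0,0,0],[0,0.2,0,0,0,0,0],[0,0,0,0,0,0,0]]}}

```text
time_s: 7.22
tool_pos: [0.5588, 0.1382, 0.0949]
tool_rot: [180.0, 0.1, -0.9]
force: [-0.6, 0.9, 0.7]
grip_width: 0.0006
```

{"method": "drive_tool", "body": {"commands": [[-0.2,-0.1,0,0,0,0,0],[-0.1,0,0,0,0,0,0],[-0.1,0,0,0,0,0,0],[-0.1,0,0,0,0,0,0],[-0.1,0,0,0,0,0,0],[0,0,0,0,0,0,0]]}}

```text
time_s: 7.72
tool_pos: [0.5559, 0.1406, 0.0959]
tool_rot: [-180.0, -0.4, -0.8]
force: [7.3, -0.9, -4.9]
grip_width: 0.0005
```

{"method": "drive_tool", "body": {"commands": [[-0.1,0,0,0,0,0,0],[-0.1,0,0,0,0,0,0],[-0.1,0,0,0,0,0,0],[0,0,0,0,0,0,0]]}}

```text
time_s: 8.05
tool_pos: [0.5533, 0.1407, 0.096]
tool_rot: [-180.0, -0.4, -0.8]
force: [9.9, -0.1, -6.3]
grip_width: 0.0003
```

Key contact was at 0.556, as expected, and it is now moving. I'll continue the push.

{"method": "drive_tool", "body": {"commands": [[-0.1,0,0,0,0,0,0],[-0.1,0,0,0,0,0,0],[-0.1,0,0,0,0,0,0],[0,0,0,0,0,0,0]]}}

```text
time_s: 8.38
tool_pos: [0.5504, 0.1407, 0.096]
tool_rot: [-180.0, -0.4, -0.8]
force: [8.5, -0.4, -4.8]
grip_width: 0.0006
```

{"method": "drive_tool", "body": {"commands": [[-0.1,0,0,0,0,0,0],[-0.1,0,0,0,0,0,0],[0,0,0,0,0,0,0]]}}

```text
time_s: 8.63
tool_pos: [0.5496, 0.1407, 0.0963]
tool_rot: [-180.0, -0.6, -0.8]
force: [12.3, -0.5, -9.0]
grip_width: 0.0007
```

{"method": "drive_tool", "body": {"commands": [[-0.1,0,0,0,0,0,0],[-0.1,0,0,0,0,0,0],[0,0,0,0,0,0,0]]}}

```text
time_s: 8.88
tool_pos: [0.5492, 0.1407, 0.0967]
tool_rot: [-180.0, -0.8, -0.8]
force: [17.0, -0.1, -11.6]
grip_width: 0.0007
```

{"method": "drive_tool", "body": {"commands": [[0.5,0,0,0,0,0,0],[1,0,0,0,0,0,0],[1.5,0,0,0,0,0,0],[1.8,0,0,0,0,0,0],[0.5,0,-1,0,0,0,0],[0,0,-2.5,0,0,0,0],[0,0,-2.5,0,0,0,0],[0,0,-2.5,0,0,0,0],[0,0,-2.5,0,0,0,0],[0,0,-2.5,0,0,0,0],[0,0,-2.5,0,0,0,0],[0,0,-2.5,0,0,0,0],[1,-3,0,0,0,0,0],[1,-3,0,0,0,0,0],[0,0,0,0,0,0,0],[0,0,0,0,0,0,0]]}}

```text
time_s: 10.22
tool_pos: [0.6164, 0.2025, 0.28]
tool_rot: [180.0, 0.1, -0.5]
force: [0.2, -0.7, -0.3]
grip_width: 0.0005
```

```bash
python3 - <<'E'
from cell import env
import cv2
o=env.get_obs();print(o['tool_pos'],o['force'])
I={}
for n in("wrist","side","scene"):
    c=env.read_camera(n);I[n]=c["img"];cv2.imwrite(f"pics/{n}3.png",c["img"])
cv2.imwrite("pics/w3d.png",cv2.resize(I["wrist"],(800,600),interpolation=2))
f=lambda i,a,b,c,d:cv2.resize(i[a:b,c:d],(390,290),interpolation=2)
a=cv2.hconcat([f(cv2.imread("pics/scene0.png"),135,260,130,300),f(I["scene"],135,260,130,300)])
b=cv2.hconcat([f(cv2.imread("pics/side0.png"),110,235,180,350),f(I["side"],110,235,180,350)])
cv2.imwrite("pics/cmp.png",cv2.vconcat([a,b]))
E
```

```text
[0.61640511 0.20250447 0.27996542] [ 0.17504617 -0.72949058 -0.28515467]
```

View pics/w3d.png

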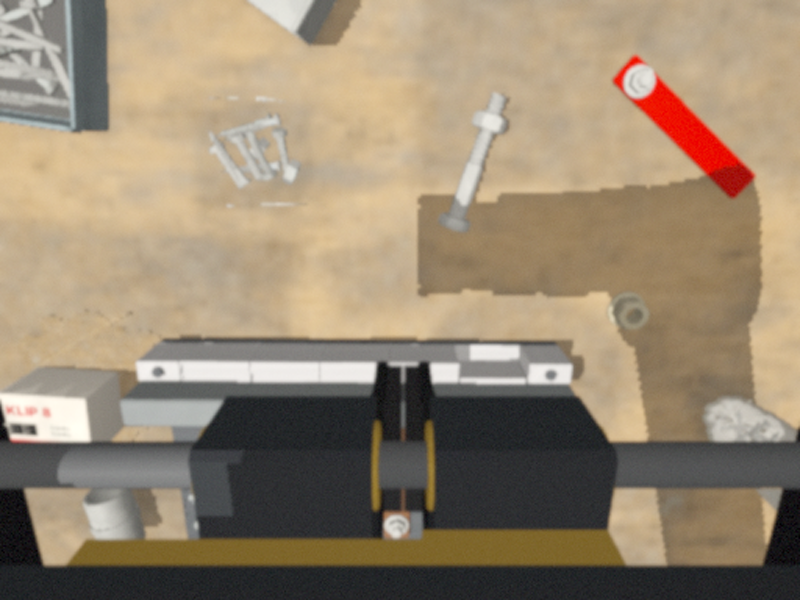

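View pics/cmp.png

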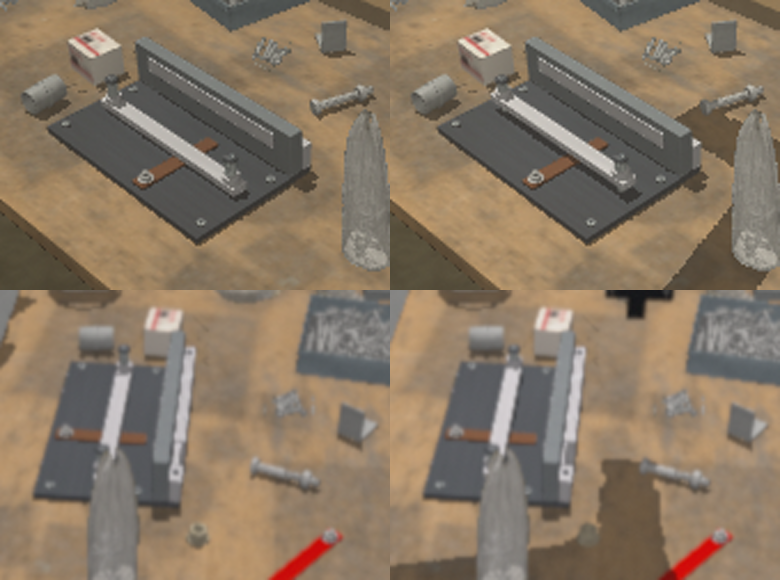

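```bash
python3 - <<'E'
import cv2,numpy as np
from h import *
K,P=map(np.array,C['scene'])
def proj(X):
    c=P[:,:3].T@(np.array(X)-P[:,3]);return (K@c/c[2])[:2]
A,B=[cv2.cvtColor(cv2.imread(f"pics/scene{i}.png"),6).astype(np.float32) for i in(0,3)]
# bar on dark plate: patch shift by template matching (bar middle part, vertical-only interest)
for c,r,w,hh in((185,185,22,14),(205,196,26,16),(192,188,30,14)):
    T=A[r-4:r+hh,c:c+w]
    G=[cv2.resize(x,None,fx=8,fy=8,interpolation=cv2.INTER_CUBIC) for x in(T,B[r-14:r+hh+8,c:c+w])]
    s=cv2.matchTemplate(G[1],G[0],cv2.TM_CCOEFF_NORMED);_,v,_,l=cv2.minMaxLoc(s);print('vertical shift px',l[1]/8-10,v)
a=proj([.4525,.237,.025]);b=proj([.4525,.237,.034]);print('expected for 9mm',b-a,a)
# strip and loose parts: diff of shift
for n,(c,r,w,hh) in dict(strip=(188,205,14,12),pack=(158,145,30,30),coupler=(138,165,24,22),bolt=(264,170,18,18)).items():
    T=A[r:r+hh,c:c+w];s=cv2.matchTemplate(B[r-8:r+hh+8,c-8:c+w+8],T,cv2.TM_CCOEFF_NORMED);_,v,_,l=cv2.minMaxLoc(s);print(n,l[0]-8,l[1]-8,round(v,3))
A,B=[cv2.cvtColor(cv2.imread(f"pics/side{i}.png"),6).astype(np.float32) for i in(0,3)]
T=A[208:222,258:274];s=cv2.matchTemplate(B[200:230,250:282],T,cv2.TM_CCOEFF_NORMED);_,v,_,l=cv2.minMaxLoc(s);print('nut',l[0]-8,l[1]-8,v)
b=cv2.imread("pics/wrist3.png")[205:260,270:380];cv2.imwrite("pics/w3c.png",cv2.resize(b,None,fx=7,fy=7,interpolation=2))
E
```

```text
vertical shift px -2.25 0.9820197820663452
vertical shift px -2.375 0.9692934155464172
vertical shift px -2.25 0.9800981879234314
expected for 9mm [-0.24121489 -2.51838107] [203.83704085 193.91777407]
strip 0 0 0.999
pack 0 0 0.993
coupler 0 0 1.0
bolt 6 -2 0.605
nut -6 4 0.26241323351860046
```

View pics/w3c.png

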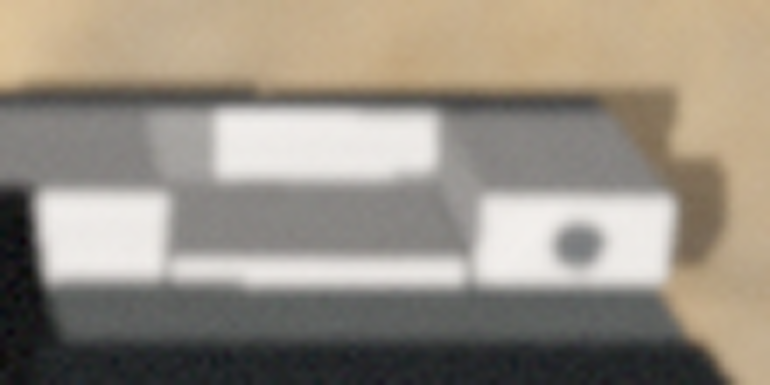

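```bash
python3 -c "
from cell import env
print(env.sign_off())"
```

```text
the job is handed in; nothing more can be done
None
```

The release key is pushed home, the clamp bar has risen off the strip, and the job was handed in after about 10.5 s. The sign-off reports no verdict.

**Finding the notch:** The wrist camera showed the notch at y = -96 mm. To confirm by feel, I touched the far face with the shut fingertip at TCP x ≈ 0.562 (about 5 N) and slid it towards -y. The fingertip dropped in at world y ≈ 0.138, which agrees with the camera's 0.140.

**Pushing the key:** The key's face was met at x ≈ 0.556. It moved under about 9–10 N until the force climbed to 17 N at x ≈ 0.549, which I took as the end stop. I then backed out and rose clear to about z = 0.28, where the measured force was about zero.

**Last checks:**
- **Key:** its face now sits about 10–11 mm behind the edge.
- **Clamp bar:** the scene camera shows it up by 2.25–2.4 px, against 2.5 px expected for 9 mm. That is a rise of about 8.3 mm, putting its underside near 21.5 mm.
- **Strip, pack and coupler:** they show no shift in image matching.
- **Bolt and nut:** the automatic match failed for these two (scores 0.61 and 0.26), most likely because the arm's shadow fell near them. Comparing the before and after pictures by eye, both sit in the same place to within about a pixel.

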